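# Put the mixed-up hole saws back on their own pegs

## Task

The four hole saws were put back on each other's pegs. Swap them round until each stands teeth down over the peg of its own block, which is the one whose test hole is as wide as the saw; the spare peg, on the block without a hole, is free for parking a saw on the way and ends up empty again. Set every saw down on its block rather than letting it drop, centred on the peg as well as you can, and leave the arbor lying where it is.

Things in the scene. Friction and masses are not known exactly. Their poses are not given: they have to be found in the camera images.
- saw_32: the smallest of four bare-steel hole saws: a plain round cup 32 mm across outside, about 27 mm inside, 48 mm tall, closed flat top with a small arbor hole, toothed open rim at the bottom, standing teeth down over a peg; 90 g nominal. Origin at the centre of the toothed rim (its underside), z up to the closed top.
- saw_44: the second smallest of four bare-steel hole saws: a plain round cup 44 mm across outside, about 39 mm inside, 48 mm tall, closed flat top with a small arbor hole, toothed open rim at the bottom, standing teeth down over a peg; 130 g nominal. Origin at the centre of the toothed rim (its underside), z up to the closed top.
- saw_54: the second largest of four bare-steel hole saws: a plain round cup 54 mm across outside, about 49 mm inside, 48 mm tall, closed flat top with a small arbor hole, toothed open rim at the bottom, standing teeth down over a peg; 170 g nominal. Origin at the centre of the toothed rim (its underside), z up to the closed top.
- saw_65: the largest of four bare-steel hole saws: a plain round cup 65 mm across outside, about 60 mm inside, 48 mm tall, closed flat top with a small arbor hole, toothed open rim at the bottom, standing teeth down over a peg; 220 g nominal. Origin at the centre of the toothed rim (its underside), z up to the closed top.
- block_32: place of the 32 mm saw: fixed plywood block 170 x 84 x 20 mm with a 10 mm dowel peg, 26 mm tall, and 80 mm in front of the peg a round 32 mm test hole through the block. Origin on the peg's axis at the block's underside; the top, where a saw's rim stands, is at z = +20 mm. x points from hole to peg, y along the row.
- block_44: place of the 44 mm saw: fixed plywood block 170 x 84 x 20 mm with a 10 mm dowel peg, 26 mm tall, and 80 mm in front of the peg a round 44 mm test hole through the block. Origin on the peg's axis at the block's underside; the top, where a saw's rim stands, is at z = +20 mm. x points from hole to peg, y along the row.
- block_54: place of the 54 mm saw: fixed plywood block 170 x 84 x 20 mm with a 10 mm dowel peg, 26 mm tall, and 80 mm in front of the peg a round 54 mm test hole through the block. Origin on the peg's axis at the block's underside; the top, where a saw's rim stands, is at z = +20 mm. x points from hole to peg, y along the row.
- block_65: place of the 65 mm saw: fixed plywood block 170 x 84 x 20 mm with a 10 mm dowel peg, 26 mm tall, and 80 mm in front of the peg a round 65 mm test hole through the block. Origin on the peg's axis at the block's underside; the top, where a saw's rim stands, is at z = +20 mm. x points from hole to peg, y along the row.
- block_spare: spare place: fixed block of the same size, frame and peg, but without a test hole; empty at the start. All five blocks stand side by side in one row, in any order, 86 mm apart, on a dark board 18 mm thick; the row may be turned a little. Saws can be gripped across the outside with the fingers closing along the block's x; 57 mm on either side of the peg is clear.
- arbor: the saws' arbor, lying on the dark board's ledge behind the pegs, its middle 100 mm behind the peg row: 22 mm steel collar with a hexagonal shank on one side and a thin pilot drill on the other, 145 mm long overall along its y, 25 mm high. Loose; not to be moved. Origin under the middle of the collar.
Not all that is in view belongs to the job. What is shaped like the saw_54 but green or purple is not meant.

How it is judged:
At the end, for the whole second after the job is handed in: Each of the four saws stands upright (within 0.1 rad) and still, its rim flat on its own block (origin less than 24 mm above the block's underside), with its axis within 14 mm of that block's peg; the spare peg is therefore empty (horizontal distance between saw_32 and block_32 below 0.014 m and z of saw_32 in the frame of block_32 below 0.024 m and angle between each of saw_32, saw_44, saw_54, saw_65's own z axis and vertical below 0.1 rad and linear speed of each of saw_32, saw_44, saw_54, saw_65 below 0.02 m/s and horizontal distance between saw_44 and block_44 below 0.014 m and z of saw_44 in the frame of block_44 below 0.024 m and horizontal distance between saw_54 and block_54 below 0.014 m and z of saw_54 in the frame of block_54 below 0.024 m and horizontal distance between saw_65 and block_65 below 0.014 m and z of saw_65 in the frame of block_65 below 0.024 m); the robot touches nothing.
It fails at once if a saw is let go in the air and falls (moves faster than 0.8 m/s while the fingers do not hold it: a drop of more than about 30 mm) ((linear speed of saw_32 above 0.8 m/s and contact force between the fingers and saw_32 below 0.1 N) or (linear speed of saw_44 above 0.8 m/s and contact force between the fingers and saw_44 below 0.1 N) or (linear speed of saw_54 above 0.8 m/s and contact force between the fingers and saw_54 below 0.1 N) or (linear speed of saw_65 above 0.8 m/s and contact force between the fingers and saw_65 below 0.1 N)).
It fails at once if the arbor is pushed more than 30 mm from where it lay (distance of arbor from where it was at the start of the episode above 0.03 m).
It also fails if it takes over 104 s, if anything falls off the work surface, if the arm or the gripper's body presses on something with over 40 N, if the wrist force passes 120 N, or if a joint passes its speed limit or range.

## Robot

A 6-joint arm with a two-finger parallel gripper is mounted at the origin on the work surface. World frame = base frame: x ahead of the robot, y to its left, z up, the work surface at z = 0. Lengths are in m, angles in rad, forces in N, time in s.
With the tool pointing down it reaches from about 0.375 to 0.75 m from the base axis. Payload 9 kg.
Tool frame: the origin (TCP) lies midway between the tips of the shut fingers; the grasp point (between the pads) lies 19 mm behind it; z points along the fingers, y is the line along which they close (so a half turn about z gives the same grasp; the last joint's range is limited). The gripper opens to 85 mm and grips with 20 to 120 N. Pads are 22 mm wide; open, the fingers measure 114 mm over their backs; the gripper's body (76 mm by 85 mm) begins 54 mm behind the grasp point. The pads swing forward as they close: fully open they stand 13 mm farther back than shut.
Start: joints at [-1.464, 0.104, 0.097, 1.564, 0, 1.353], TCP at [0.191, -0.569, 0.231] pointing down, gripper open.
Joint ranges: [-2.99, 2.99], [-0.84, 1.86], [-1.1, 1.16], [-1.84, 2.11], [-1.51, 1.56], [-3.14, 3.14]. Speed limits (rad/s): [2.22, 2.22, 2.57, 3.14, 3.14, 3.14].

## Interface

Orientations are given as a unit quaternion [x, y, z, w].
In Python, from cell import readout, eyes, job gives the robot as it stands.
- The arm moves only by the tool step_arm, never from a script. Its argument "deltas" is one flat list of numbers, 4 for each row, row after row: the shift along the tool's x, y, z scaled (see below), then the turn about the tool's z scaled (see below). A call has 1 to 8 rows; each row shifts and turns the commanded pose from where the row before left it, along the tool's axes as they then stand; what a row does not reach is not made up. The controller multiplies each number of a shift by 20 mm and each number of a turn by 0.12 rad. A row lasts 1/10 s, in which the tool goes at most 50 mm and 8.59 degrees, less where a joint would pass 70% of its speed; a pose out of reach is approached as far as the arm can. A call with a number of a shift or a turn outside -1 to 1 is refused whole. A call with a gripper value outside its range is refused whole. "grip" is the closure, from 0 (fully open) to 1 (shut), set as the call begins (left out, the last holds). The fingers move at their own pace and stop on an object; "grip_force" is the grip in N (left out, the last holds). Time passes only in rows, so rows that do not move let the fingers close. It gives the time, the measured TCP pose, the force, the opening and the grip force at its end, in the units of the state.
- readout.sense(): the state, without advancing time (a new reading comes with each control period).
- eyes.snapshot(name): name is "scene" or "top" or "wrist"; returns a dict with "frame" (384x512x3 uint8, red, green, blue), "mtx" (3x3 intrinsics, pixels), "k1" (the pictures are not rectified: a ray, as slopes to the right and down, at radius r is drawn at 1 + k1 r^2 times it, then the intrinsics apply), "world_from_camera" (4x4, takes a point from camera to world coordinates); the wrist camera has in their place "mount" (4x4, takes a point from camera to tool coordinates, whose origin is the TCP and whose axes are the flange's). Camera axes: x right, y down, z forward; pixel columns grow to the right and rows downward; lengths in m; the calibration is good to about 2 mm. A picture is of the moment at which its call begins: read the wrist's pose just before it. There is no depth.
- job.finish_job(): hands the job in; it is judged then, once.
The state is a dict: "t": time; "joint_pos": joint angles; "joint_velocities": joint speeds; "joint_torque": joint torques, N m; "tool_pos": TCP position; "tcp_rot": TCP orientation; "ft_force": force on the tool from outside, world axes, zero at the start; "moment": the same for the moment, N m; "finger_gap": finger opening in m; "grasp_force": force on a finger pad.
Only numpy, scipy, OpenCV 4.12 (cv2) and the standard library are available. Lean on these libraries where they do the work, as an engineer would, in place of code of your own. Each camera call takes 0.05 s, during which the arm holds its last target. There are 200 camera calls.

## Working session

There is one attempt and no reset: what is moved stays moved. The work goes in short steps, Python scripts to look and compute and a tool call to move; the robot and the scene stay as the last step left them, time stands still between calls to the robot, and variables do not carry over. Pictures are saved under pics/ and viewed, at most 14 in all, crops included, and the job is handed in when it is done.

Besides the shell and the picture viewer there is one more tool, called after "Call:" as name(argument=value, ...) on one line, values as JSON. step_arm: Moves the arm, as the interface text tells. Shifts and turns lie within -1 to 1; 1 stands for 20 mm of shift or 0.12 rad of turn. Its arguments: {"type":"object","properties":{"deltas":{"type":"array"},"grip":{"type":"number"},"grip_force":{"type":"number"}},"required":["deltas"]}

```bash
mkdir -p pics; python3 - <<'E'
from cell import readout,eyes,job
import cv2,numpy as np
s=readout.sense();print(s)
for n in("top","scene"):
    d=eyes.snapshot(n);cv2.imwrite(f"pics/{n}0.png",d["frame"][:,:,::-1]);print(n,d["mtx"],d["k1"],d["world_from_camera"])
    np.savez(f"{n}0.npz",**d)
a=cv2.imread("pics/top0.png");b=cv2.imread("pics/scene0.png")
E
```

```text
{'t': 0.0, 'joint_pos': array([-1.46370848e+00,  1.04662197e-01,  9.64562709e-02,  1.56391386e+00,
        1.58381124e-06,  1.35308545e+00]), 'joint_velocities': array([ 6.89794771e-04,  5.26029477e-04, -1.15559644e-05, -6.41652601e-04,
       -8.21461252e-04,  1.76868470e-03]), 'joint_torque': array([-7.42400389e-04, -5.56932235e+01,  5.03646898e+01,  1.70090731e-02,
       -4.04837983e-04,  2.04398657e-05]), 'tool_pos': array([ 0.19143679, -0.56828038,  0.23053691]), 'tcp_rot': array([ 9.86841964e-01,  1.61686425e-01,  3.73732180e-05, -6.60672397e-04]), 'ft_force': array([0.31599732, 0.8396    , 0.1212196 ]), 'moment': array([ 0.00698834,  0.02357651, -0.02969629]), 'grasp_force': 0.0, 'finger_gap': 0.08553957045577369}
top [[365.24187113   0.         261.08790227]
 [  0.         365.24187113 190.28225412]
 [  0.           0.           1.        ]] -0.0176198330475618 [[-0.03011697 -0.99267707  0.11698373  0.4897399 ]
 [-0.99950563  0.02885195 -0.01249244  0.0792845 ]
 [ 0.00902575 -0.11730214 -0.99305526  0.81264265]
 [ 0.          0.          0.          1.        ]]
scene [[369.58869442   0.         256.86911356]
 [  0.         369.58869442 189.65887897]
 [  0.           0.           1.        ]] 0.004149053522332576 [[ 0.90635892  0.3423822  -0.24756401  0.8210581 ]
 [ 0.42232729 -0.75132098  0.50710595 -0.34239593]
 [-0.01237598 -0.56417304 -0.82556382  0.73637142]
 [ 0.          0.          0.          1.        ]]
```

View pics/top0.png

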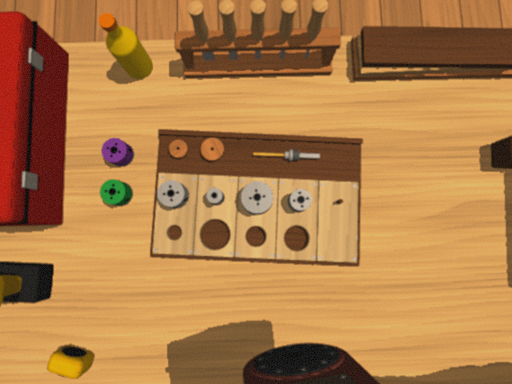

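View pics/scene0.png

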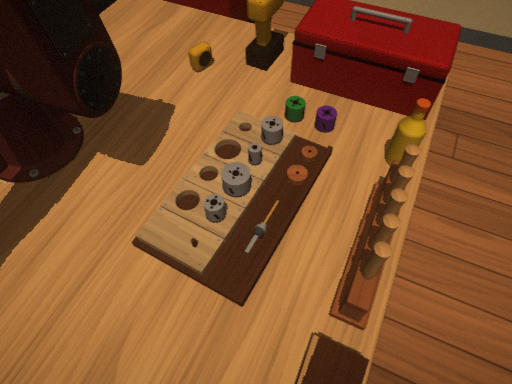

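The top view shows, from left to right, holes at (174,232) small, (215,234) largest, (256,236) second smallest and (297,238) second largest, then the spare peg at (338,202). The steel saws are at (172,194), (214,197), (257,198) and (300,200). The green and purple cups at (115,192) and (117,152) are decoys, and the orange discs are not part of the job. Next I rectify at block-top and saw-top height to measure.

```bash
cat >h.py <<'E'
import cv2,numpy as np
def plan(d,z,x0,x1,y0,y1,s=2000,W=None):
    """plan view at height z; rows: x from x1 down, cols: y from y1 down; s px/m"""
    W=d["world_from_camera"] if W is None else W
    M=np.linalg.inv(W)
    X=np.arange(x1,x0,-1/s);Y=np.arange(y1,y0,-1/s)
    P=np.stack([np.repeat(X[:,None],len(Y),1),np.repeat(Y[None],len(X),0),np.full((len(X),len(Y)),z)],-1).reshape(-1,3)
    uv,_=cv2.projectPoints(P,cv2.Rodrigues(M[:3,:3])[0],M[:3,3],d["mtx"],np.array([float(d["k1"]),0,0,0]))
    m=uv.reshape(len(X),len(Y),2).astype(np.float32)
    return cv2.remap(d["frame"][:,:,::-1].copy(),m[...,0],m[...,1],cv2.INTER_CUBIC)
def back(d,uv,z):
    W=d["world_from_camera"]
    r=cv2.undistortPoints(np.array([[uv]],float),d["mtx"],np.array([float(d["k1"]),0,0,0]))[0,0]
    v=W[:3,:3]@[r[0],r[1],1];o=W[:3,3]
    return o+v*(z-o[2])/v[2]
E
python3 - <<'E'
from h import *
d=dict(np.load("top0.npz"))
for n,uv,z in[("hole32",(174,232),.038),("h65",(215,234),.038),("h44",(256,236),.038),("h54",(297,238),.038),("spare",(338,202),.064),("s54?",(172,194),.086),("s32",(214,197),.086),("65",(257,198),.086),("44",(300,200),.086)]:
    print(n,back(d,uv,z).round(4))
a=plan(d,.038,.40,.62,-.19,.31,1600);b=plan(d,.086,.44,.62,-.19,.31,1600)
cv2.imwrite("pics/plan0.png",np.vstack([a,b])[:600]);print(a.shape,b.shape)
E
```

```text
hole32 [0.4979 0.2555 0.038 ]
h65 [0.4912 0.1693 0.038 ]
h44 [0.4844 0.0832 0.038 ]
h54 [ 0.4776 -0.003   0.038 ]
spare [ 0.549  -0.0879  0.064 ]
s54? [0.573  0.2484 0.086 ]
s32 [0.5646 0.1646 0.086 ]
65 [0.5601 0.0788 0.086 ]
44 [ 0.5535 -0.007   0.086 ]
(352, 800, 3) (288, 800, 3)
```

View pics/plan0.png

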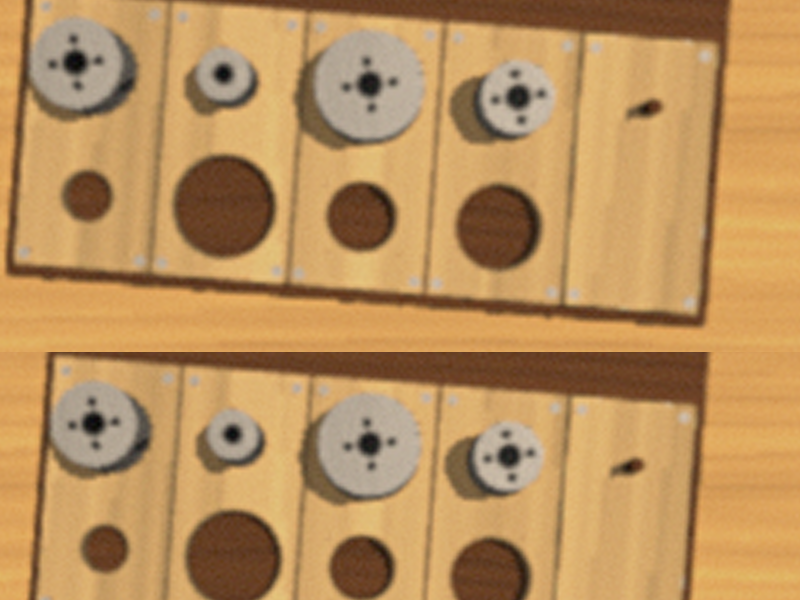

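```bash
python3 - <<'E'
from h import *
d=dict(np.load("top0.npz"));s=2000
def circ(z,cx,cy,kind,rr):
    h=.05;a=plan(d,z,cx-h,cx+h,cy-h,cy+h,s);g=cv2.medianBlur(cv2.cvtColor(a,cv2.COLOR_BGR2GRAY),5)
    hsv=cv2.cvtColor(a,cv2.COLOR_BGR2HSV)
    m=(g<95) if kind=="hole" else (hsv[...,1]<60)&(g>70)
    m=m.astype(np.uint8)*255
    m=cv2.morphologyEx(m,cv2.MORPH_OPEN,np.ones((7,7)))
    c,_=cv2.findContours(m,cv2.RETR_EXTERNAL,cv2.CHAIN_APPROX_NONE)
    c=min(c,key=lambda c:np.linalg.norm(np.array(cv2.minEnclosingCircle(c)[0])-100) if len(c)>40 else 1e9)
    e=cv2.fitEllipse(c);print(kind,rr,"centre",round(cx+h-e[0][1]/s,4),round(cy+h-e[0][0]/s,4),"axes mm",np.round(np.array(e[1])/2,1))
for p,k in[((.4979,.2555),32),((.4912,.1693),65),((.4844,.0832),44),((.4776,-.003),54)]:circ(.038,*p,"hole",k)
for p,k in[((.573,.2484),54),((.5646,.1646),32),((.5601,.0788),65),((.5535,-.007),44)]:circ(.086,*p,"saw",k)
E
```

```text
hole 32 centre 0.498 0.2552 axes mm [28.5 29.4]
hole 65 centre 0.4915 0.1698 axes mm [61.6 62.3]
hole 44 centre 0.485 0.0841 axes mm [41.1 41.4]
hole 54 centre 0.4784 -0.0017 axes mm [50.9 51.6]
saw 54 centre 0.5741 0.2489 axes mm [51.7 58.4]
saw 32 centre 0.5672 0.1638 axes mm [30.5 33.1]
saw 65 centre 0.5614 0.0798 axes mm [62.8 64.2]
saw 44 centre 0.5541 -0.0061 axes mm [41.6 44.3]
```

Confirmed in the crop. The blocks from left to right are 32, 65, 44, 54 and spare. The saws on them are 54, 32, 65 and 44, with measured diameters near 53, 31, 63 and 43 mm. All are bare steel and centred close to their pegs. Plan: 44→spare, 54→B54, 32→B32, 65→B65, 44→B44. First I go above saw_44.

Call:
step_arm(deltas=[1,-0.8,0,0,1,-0.8,0,0,1,-0.8,0,0,1,-0.8,0,0,1,-0.8,0,0,1,-0.8,0,0,1,-0.8,0,0,1,-0.8,0,0], grip=0)

```text
t: 0.9
tool_pos: [0.3026, -0.3952, 0.231]
tcp_rot: [0.987, 0.162, -0.0, -0.0]
ft_force: [1.0, 1.0, 0.5]
finger_gap: 0.0851
grasp_force: 0.0
```

Call:
step_arm(deltas=[1,-0.8,0,0,1,-0.8,0,0,1,-0.8,0,0,1,-0.8,0,0,1,-0.8,0,0,1,-0.8,0,0,1,-0.8,0,0,1,-0.8,0,0])

```text
t: 1.7
tool_pos: [0.4134, -0.2229, 0.231]
tcp_rot: [0.987, 0.162, -0.0, -0.0]
ft_force: [1.1, -0.5, 0.2]
finger_gap: 0.0854
grasp_force: 0.0
```

Call:
step_arm(deltas=[1,-0.8,0,0,1,-0.8,0,0,1,-0.8,0,0,1,-0.8,0,0,1,-0.8,0,0,1,-0.8,0,0,1,-0.8,0,0,1,-0.8,0,0])

```text
t: 2.5
tool_pos: [0.5242, -0.0505, 0.2309]
tcp_rot: [0.987, 0.162, -0.0, -0.0]
ft_force: [-0.0, -0.7, -0.4]
finger_gap: 0.0853
grasp_force: 0.0
```

Call:
step_arm(deltas=[0.76,-0.5,0,0,0.76,-0.5,0,0,0.76,-0.5,0,0,0,0,0,-1,0,0,0,-1,0,0,0,-1,0,0,0,-1,0,0,0,-1])

```text
t: 3.3
tool_pos: [0.5573, -0.0085, 0.2308]
tcp_rot: [0.894, 0.448, -0.0, -0.0]
ft_force: [0.0, 0.0, 0.0]
finger_gap: 0.0853
grasp_force: 0.0
```

Call:
step_arm(deltas=[0,0,0,-1,0,0,0,-1,0,0,0,-1,0,0,0,-1,0,0,0,-0.75,0,0,0,0,0,0,0,0])

```text
t: 4.0
tool_pos: [0.5574, -0.0086, 0.231]
tcp_rot: [0.734, 0.679, -0.0, -0.0]
ft_force: [-0.0, -0.3, 0.2]
finger_gap: 0.0853
grasp_force: 0.0
```

```bash
cat >>h.py <<'E'
def wrist():
    from cell import readout,eyes
    from scipy.spatial.transform import Rotation as R
    s=readout.sense();d=eyes.snapshot("wrist")
    T=np.eye(4);T[:3,:3]=R.from_quat(s["tcp_rot"]).as_matrix();T[:3,3]=s["tool_pos"]
    d["world_from_camera"]=T@d["mount"];return d
E
python3 - <<'E'
from h import *
d=wrist();np.savez("w0.npz",**d);print(d["mount"].round(3))
a=plan(d,.086,.44,.62,-.19,.31,1600);b=plan(d,.038,.44,.62,-.19,.31,1600)
cv2.imwrite("pics/w0.png",np.vstack([a,b]))
E
```

```text
[[-0.    -0.956 -0.294  0.074]
 [ 1.    -0.     0.    -0.   ]
 [-0.001 -0.294  0.956 -0.142]
 [ 0.     0.     0.     1.   ]]
```

View pics/w0.png

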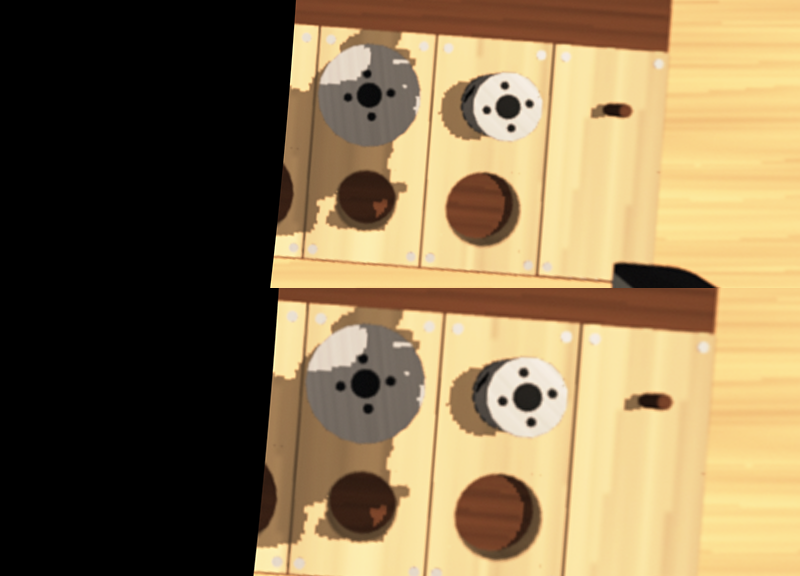

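The wrist view agrees: saw_44's arbor hole at (508,107) gives (0.553,-0.008), and saw_65's at (369,95) gives (0.561,0.079). The tool x axis runs along the row and the tool y axis along the block's x. I descend on saw_44.

Call:
step_arm(deltas=[0.05,-0.15,1,0,0,0,1,0,0,0,1,0,0,0,1,0,0,0,1,0,0,0,1,0,0,0,1,0,0,0,0.9,0])

```text
t: 4.85
tool_pos: [0.5543, -0.0073, 0.0722]
tcp_rot: [0.734, 0.679, -0.0, -0.0]
ft_force: [0.0, -0.8, 0.6]
finger_gap: 0.0852
grasp_force: 0.0
```

Call:
step_arm(deltas=[0,0,0.75,0,0,0,0.7,0,0,0,0,0,0,0,0,0])

```text
t: 5.25
tool_pos: [0.5546, -0.0074, 0.0445]
tcp_rot: [0.734, 0.68, -0.0, 0.0]
ft_force: [-0.3, -1.2, 0.4]
finger_gap: 0.085
grasp_force: 0.0
```

Call:
step_arm(deltas=[0,0,0,0,0,0,0,0,0,0,0,0,0,0,0,0,0,0,0,0,0,0,0,0,0,0,0,0,0,0,0,0], grip=1, grip_force=40)

```text
t: 6.05
tool_pos: [0.5551, -0.0075, 0.0452]
tcp_rot: [0.733, 0.68, 0.0, 0.001]
ft_force: [-2.0, 0.8, 5.7]
finger_gap: 0.0436
grasp_force: 40.6
```

Call:
step_arm(deltas=[0,0,-0.5,0,0,0,-0.75,0,0,0,-0.75,0,-0.8,0.14,0,0,-1,0,0,0,-1,0,0,0,-1,0,0,0,-0.5,0,0,0])

```text
t: 6.85
tool_pos: [0.5508, -0.0956, 0.0845]
tcp_rot: [0.734, 0.679, -0.0, 0.0]
ft_force: [-0.9, 0.3, -1.4]
finger_gap: 0.0432
grasp_force: 41.0
```

Call:
step_arm(deltas=[0,0,0,0,0,0,0,0])

```text
t: 7.05
tool_pos: [0.5508, -0.0932, 0.0843]
tcp_rot: [0.734, 0.68, 0.0, -0.0]
ft_force: [0.5, 0.1, -1.6]
finger_gap: 0.0433
grasp_force: 41.0
```

```bash
python3 - <<'E'
from h import *
from cell import eyes
d=eyes.snapshot("scene");a=d["frame"][180:310,110:300,::-1]
w=wrist()["frame"][:,:,::-1]
cv2.imwrite("pics/c1.png",np.hstack([cv2.resize(a,(400,300),interpolation=2),cv2.resize(w,(400,300))]))
E
```

```text
(no output)
```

View pics/c1.png

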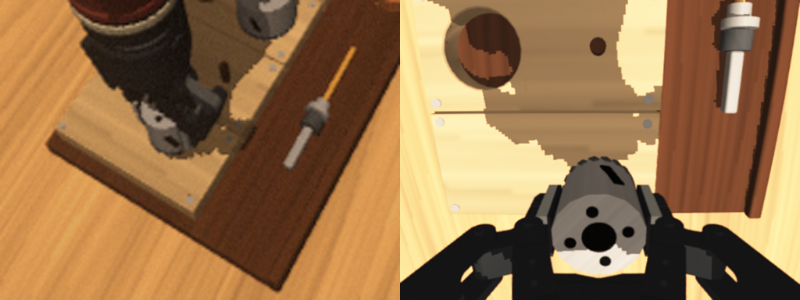

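The saw is held upright with a 43 mm gap. The vacated B54 peg is visible at (598,46) in the crop, and the saw's arbor hole at (598,237). I check both positions.

```bash
python3 - <<'E'
from h import *
d=wrist();f=1.28
for n,uv,z in[("peg54",(198*f,44*f),.064),("hole54",(83*f,48*f),.038),("saw",(198*f,237*f),.126)]:print(n,back(d,uv,z).round(4))
E
```

```text
peg54 [ 0.5566 -0.0063  0.064 ]
hole54 [ 4.785e-01 -1.000e-04  3.800e-02]
saw [ 0.5502 -0.0912  0.126 ]
```

Call:
step_arm(deltas=[0,0,0.8,0,0,0,0.7,0,0,0,0.3,0,0,0,0.2,0,0,0,0,0,0,0,0,0])

```text
t: 7.8
tool_pos: [0.5498, -0.0926, 0.0452]
tcp_rot: [0.733, 0.68, -0.001, -0.001]
ft_force: [-11.0, 4.9, 17.4]
finger_gap: 0.0431
grasp_force: 42.6
```

Call:
step_arm(deltas=[0,0,0,0,0,0,0,0,0,0,0,0,0,0,0,0,0,0,0,0,0,0,0,0], grip=0)

```text
t: 8.4
tool_pos: [0.5508, -0.0933, 0.0442]
tcp_rot: [0.733, 0.68, -0.0, -0.0]
ft_force: [0.3, 0.6, -0.8]
finger_gap: 0.0853
grasp_force: 0.0
```

Call:
step_arm(deltas=[0,0,-1,0,0,0,-1,0,0,0,-1,0,0,0,-1,0,0,0,0,0])

```text
t: 8.9
tool_pos: [0.5525, -0.094, 0.1273]
tcp_rot: [0.733, 0.68, 0.001, 0.002]
ft_force: [0.9, -0.3, -0.6]
finger_gap: 0.0851
grasp_force: 0.0
```

Call:
step_arm(deltas=[1,-0.13,0,0,1,0,0,0,1,0,0,0,1,0,0,0,1,0,0,0,1,0,0,0,1,0,0,0,1,0,0,0])

```text
t: 9.7
tool_pos: [0.56, 0.0673, 0.1231]
tcp_rot: [0.733, 0.68, -0.0, -0.0]
ft_force: [0.3, -0.0, -1.2]
finger_gap: 0.0854
grasp_force: 0.0
```

Call:
step_arm(deltas=[1,0,0,0,1,0,0,0,1,0,0,0,1,0,0,0,1,0,0,0,1,0,0,0,1,0,0,0,1,0,0,0])

```text
t: 10.5
tool_pos: [0.5721, 0.2267, 0.123]
tcp_rot: [0.733, 0.68, -0.001, -0.0]
ft_force: [1.4, -0.0, -0.8]
finger_gap: 0.0853
grasp_force: 0.0
```

Call:
step_arm(deltas=[0.7,0,0,0,0.53,0,0,0,0,0,0,0,0,0,0,0])

```text
t: 10.9
tool_pos: [0.5744, 0.2501, 0.124]
tcp_rot: [0.733, 0.68, -0.0, 0.0]
ft_force: [0.8, -0.5, -1.0]
finger_gap: 0.0853
grasp_force: 0.0
```

```bash
python3 - <<'E'
from h import *
d=wrist();np.savez("w1.npz",**d);cv2.imwrite("pics/w1.png",d["frame"][:,:,::-1])
E
```

```text
(no output)
```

View pics/w1.png

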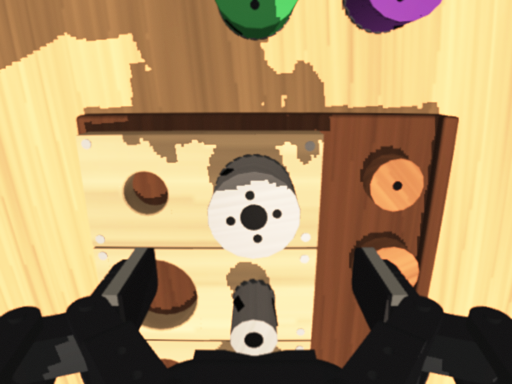

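Saw_54's arbor hole is at (253,217), saw_32's is at (254,340), and the B32 hole is at (148,191).

```bash
python3 - <<'E'
from h import *
d=dict(np.load("w1.npz"))
for n,uv,z in[("s54",(253.5,217),.086),("s32",(254,340),.086),("hole32",(146,192),.038)]:print(n,back(d,uv,z).round(4))
E
```

```text
s54 [0.5736 0.2518 0.086 ]
s32 [0.5673 0.1652 0.086 ]
hole32 [0.4972 0.2572 0.038 ]
```

Call:
step_arm(deltas=[0.08,0,1,0,0,0,1,0,0,0,1,0,0,0,0.6,0,0,0,0.42,0,0,0,0,0,0,0,0,0])

```text
t: 11.65
tool_pos: [0.575, 0.252, 0.0446]
tcp_rot: [0.734, 0.68, 0.0, 0.0]
ft_force: [-0.7, -0.1, 0.4]
finger_gap: 0.0853
grasp_force: 0.0
```

Call:
step_arm(deltas=[0,0,0,0,0,0,0,0,0,0,0,0,0,0,0,0,0,0,0,0,0,0,0,0,0,0,0,0], grip=1)

```text
t: 12.35
tool_pos: [0.5751, 0.2522, 0.045]
tcp_rot: [0.733, 0.68, 0.001, 0.0]
ft_force: [-1.0, 0.2, 5.4]
finger_gap: 0.0533
grasp_force: 42.5
```

Call:
step_arm(deltas=[0,0,-0.5,0,0,0,-0.8,0,0,0,-0.8,0,0,0,-0.8,0,0,0,-0.6,0,0,0,0,0])

```text
t: 12.95
tool_pos: [0.576, 0.2524, 0.1168]
tcp_rot: [0.733, 0.68, 0.002, 0.001]
ft_force: [-0.8, 1.7, -1.3]
finger_gap: 0.0533
grasp_force: 42.4
```

Call:
step_arm(deltas=[-0.8,0.11,0,0,-1,0,0,0,-1,0,0,0,-1,0,0,0,-1,0,0,0,-1,0,0,0,-1,0,0,0,-1,0,0,0])

```text
t: 13.75
tool_pos: [0.5641, 0.0948, 0.1128]
tcp_rot: [0.734, 0.68, -0.001, -0.0]
ft_force: [0.6, 0.3, -1.1]
finger_gap: 0.0536
grasp_force: 42.4
```

Call:
step_arm(deltas=[-1,0,0,0,-1,0,0,0,-1,0,0,0,-1,0,0,0,-0.7,0,0,0,-0.48,0,0,0,0,0,0,0,0,0,0,0])

```text
t: 14.55
tool_pos: [0.5569, -0.0067, 0.1137]
tcp_rot: [0.734, 0.68, -0.0, -0.0]
ft_force: [0.5, -0.6, -1.8]
finger_gap: 0.0534
grasp_force: 42.4
```

```bash
python3 - <<'E'
from h import *
d=wrist();np.savez("w2.npz",**d);cv2.imwrite("pics/w2.png",d["frame"][:,:,::-1])
E
```

```text
(no output)
```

View pics/w2.png

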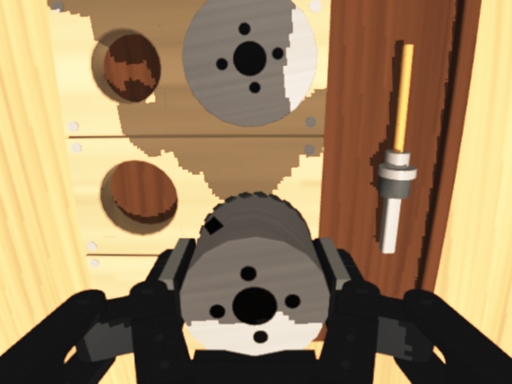

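Saw_54 is held with its arbor hole at (255,306). Saw_65 is at (250,60), the B54 hole at (139,196), and the arbor is untouched.

Call:
step_arm(deltas=[0,0,0.8,0,0,0,1,0,0,0,0.8,0,0,0,0.5,0,0,0,0.35,0,0,0,0,0,0,0,0,0])

```text
t: 15.3
tool_pos: [0.5573, -0.0069, 0.0451]
tcp_rot: [0.733, 0.68, 0.0, 0.0]
ft_force: [-0.3, 0.5, -1.3]
finger_gap: 0.0535
grasp_force: 42.5
```

```bash
python3 - <<'E'
from h import *
d=dict(np.load("w2.npz"))
for n,uv,z in[("s54",(255,306),.156),("s65",(250,60),.086),("hole54",(138.5,197),.038),("hole44",(127,68),.038)]:print(n,back(d,uv,z).round(4))
E
```

```text
s54 [ 0.5568 -0.006   0.156 ]
s65 [0.561  0.0787 0.086 ]
hole54 [4.777e-01 4.000e-04 3.800e-02]
hole44 [0.4848 0.0838 0.038 ]
```

Call:
step_arm(deltas=[0,0,0.03,0,0,0,0,0])

```text
t: 15.5
tool_pos: [0.5574, -0.007, 0.0449]
tcp_rot: [0.733, 0.68, 0.0, 0.0]
ft_force: [-2.2, 1.0, 5.0]
finger_gap: 0.0539
grasp_force: 43.0
```

Call:
step_arm(deltas=[0,0,0,0,0,0,0,0,0,0,0,0,0,0,0,0,0,0,0,0], grip=0)

```text
t: 16.0
tool_pos: [0.557, -0.007, 0.0442]
tcp_rot: [0.733, 0.68, -0.0, 0.0]
ft_force: [-0.8, 0.9, 0.2]
finger_gap: 0.0853
grasp_force: 0.0
```

Call:
step_arm(deltas=[0,0,-1,0,0,0,-1,0,0,0,-1,0,0,0,-1,0,0,0,0,0])

```text
t: 16.5
tool_pos: [0.5587, -0.0074, 0.1273]
tcp_rot: [0.733, 0.68, 0.001, 0.002]
ft_force: [0.1, -0.2, -0.5]
finger_gap: 0.0857
grasp_force: 0.0
```

Call:
step_arm(deltas=[1,-0.12,0,0,1,0,0,0,1,0,0,0,1,0,0,0,1,0,0,0,1,0,0,0,1,0,0,0,1,0,0,0])

```text
t: 17.3
tool_pos: [0.5663, 0.1536, 0.123]
tcp_rot: [0.733, 0.68, -0.0, -0.0]
ft_force: [0.3, -0.4, -0.8]
finger_gap: 0.0855
grasp_force: 0.0
```

Call:
step_arm(deltas=[0.62,0,0,0,0,0,0,0,0,0,0,0])

```text
t: 17.6
tool_pos: [0.5675, 0.1648, 0.1238]
tcp_rot: [0.733, 0.68, -0.0, -0.0]
ft_force: [-0.2, 0.2, 0.9]
finger_gap: 0.0856
grasp_force: 0.0
```

Call:
step_arm(deltas=[0,0,1,0,0,0,1,0,0,0,1,0,0,0,0.6,0,0,0,0.35,0,0,0,0,0,0,0,0,0])

```text
t: 18.3
tool_pos: [0.5682, 0.165, 0.0461]
tcp_rot: [0.734, 0.68, 0.0, 0.0]
ft_force: [0.3, -0.3, -0.4]
finger_gap: 0.0855
grasp_force: 0.0
```

Call:
step_arm(deltas=[0,0,0,0,0,0,0,0,0,0,0,0,0,0,0,0,0,0,0,0,0,0,0,0,0,0,0,0,0,0,0,0], grip=1)

```text
t: 19.1
tool_pos: [0.568, 0.1652, 0.0458]
tcp_rot: [0.733, 0.68, 0.0, 0.0]
ft_force: [-1.1, -0.1, 4.1]
finger_gap: 0.0317
grasp_force: 39.9
```

Call:
step_arm(deltas=[0,0,-0.5,0,0,0,-0.75,0,0,0,-0.75,0,0,0,0,0,0,0,0,0])

```text
t: 19.6
tool_pos: [0.5683, 0.1652, 0.086]
tcp_rot: [0.733, 0.68, 0.001, 0.001]
ft_force: [-0.0, 0.2, -1.5]
finger_gap: 0.0313
grasp_force: 39.8
```

```bash
python3 - <<'E'
from h import *
d=wrist();np.savez("w3.npz",**d);cv2.imwrite("pics/w3.png",d["frame"][:,:,::-1])
E
```

```text
(no output)
```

View pics/w3.png

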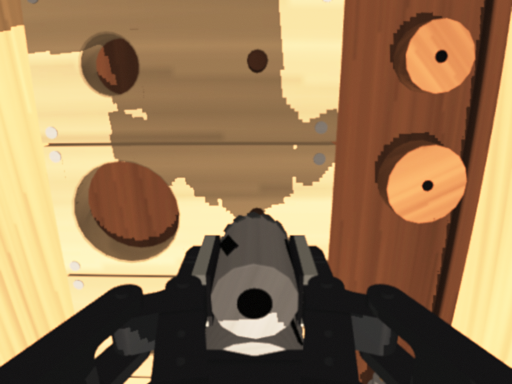

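Saw_32 is held with its arbor hole at (255,304). The B32 peg is at (257,61) and the B65 hole is at (128,205).

```bash
python3 - <<'E'
from h import *
d=dict(np.load("w3.npz"))
for n,uv,z in[("s32",(255,304),.126),("peg32 top",(257,60),.064),("hole32",(110,64),.038),("hole65",(127,206),.038)]:print(n,back(d,uv,z).round(4))
E
```

```text
s32 [0.568 0.165 0.126]
peg32 top [0.5756 0.2499 0.064 ]
hole32 [0.4972 0.2564 0.038 ]
hole65 [0.4919 0.1756 0.038 ]
```

Call:
step_arm(deltas=[0.7,0.1,0,0,1,0,0,0,1,0,0,0,1,0,0,0,0.54,0,0,0,0,0,0,0,0,0,0,0])

```text
t: 20.35
tool_pos: [0.5759, 0.2494, 0.0848]
tcp_rot: [0.733, 0.68, -0.0, -0.0]
ft_force: [-0.4, -0.2, -0.9]
finger_gap: 0.0316
grasp_force: 39.8
```

Call:
step_arm(deltas=[0,0,0.6,0,0,0,0.7,0,0,0,0.4,0,0,0,0.25,0,0,0,0,0,0,0,0,0])

```text
t: 20.95
tool_pos: [0.5761, 0.2493, 0.0459]
tcp_rot: [0.734, 0.68, -0.0, -0.0]
ft_force: [0.1, -0.3, -1.4]
finger_gap: 0.0316
grasp_force: 39.8
```

Call:
step_arm(deltas=[0,0,0.04,0,0,0,0,0])

```text
t: 21.15
tool_pos: [0.5762, 0.2494, 0.0458]
tcp_rot: [0.733, 0.68, -0.0, 0.0]
ft_force: [-2.7, -1.9, 4.1]
finger_gap: 0.0316
grasp_force: 40.2
```

Call:
step_arm(deltas=[0,0,0,0,0,0,0,0,0,0,0,0,0,0,0,0,0,0,0,0,0,0,0,0], grip=0)

```text
t: 21.75
tool_pos: [0.5762, 0.2495, 0.0454]
tcp_rot: [0.733, 0.68, -0.0, 0.0]
ft_force: [0.0, -0.6, 0.0]
finger_gap: 0.085
grasp_force: 0.0
```

Call:
step_arm(deltas=[0,0,-1,0,0,0,-1,0,0,0,-1,0,0,0,-1,0,0,0,0,0])

```text
t: 22.25
tool_pos: [0.5779, 0.2499, 0.1288]
tcp_rot: [0.733, 0.68, 0.002, 0.001]
ft_force: [0.7, 0.4, 0.6]
finger_gap: 0.0855
grasp_force: 0.0
```

Call:
step_arm(deltas=[-1,-0.1,0,0,-1,0,0,0,-1,0,0,0,-1,0,0,0,-1,0,0,0,-1,0,0,0,-1,0,0,0,-1,0,0,0])

```text
t: 23.05
tool_pos: [0.5615, 0.0894, 0.1244]
tcp_rot: [0.733, 0.68, -0.0, -0.0]
ft_force: [-0.7, 0.7, -0.7]
finger_gap: 0.0858
grasp_force: 0.0
```

Call:
step_arm(deltas=[-0.55,0,0,0,0,0,0,0,0,0,0,0])

```text
t: 23.35
tool_pos: [0.5611, 0.0796, 0.1251]
tcp_rot: [0.734, 0.68, -0.0, -0.0]
ft_force: [0.2, 0.2, 0.3]
finger_gap: 0.0854
grasp_force: 0.0
```

Call:
step_arm(deltas=[0,0,1,0,0,0,1,0,0,0,1,0,0,0,0.6,0,0,0,0.5,0,0,0,0,0,0,0,0,0])

```text
t: 24.05
tool_pos: [0.5615, 0.0794, 0.044]
tcp_rot: [0.733, 0.68, 0.0, 0.0]
ft_force: [0.7, -0.0, 0.4]
finger_gap: 0.0854
grasp_force: 0.0
```

Call:
step_arm(deltas=[0,0,0,0,0,0,0,0,0,0,0,0,0,0,0,0,0,0,0,0,0,0,0,0], grip=1, grip_force=50)

```text
t: 24.65
tool_pos: [0.562, 0.0791, 0.0449]
tcp_rot: [0.733, 0.68, 0.001, 0.001]
ft_force: [-2.5, 0.0, 5.9]
finger_gap: 0.0638
grasp_force: 55.7
```

Call:
step_arm(deltas=[0,0,-0.5,0,0,0,-0.75,0,0,0,-0.75,0,0,0,0,0])

```text
t: 25.05
tool_pos: [0.5631, 0.079, 0.087]
tcp_rot: [0.733, 0.68, 0.002, 0.002]
ft_force: [0.9, 0.1, -2.3]
finger_gap: 0.0641
grasp_force: 55.6
```

Call:
step_arm(deltas=[0.7,0.12,0,0,1,0,0,0,1,0,0,0,1,0,0,0,0.56,0,0,0,0,0,0,0,0,0,0,0])

```text
t: 25.75
tool_pos: [0.5698, 0.1639, 0.0831]
tcp_rot: [0.733, 0.68, -0.0, -0.0]
ft_force: [1.1, -0.0, -1.7]
finger_gap: 0.0641
grasp_force: 55.5
```

Call:
step_arm(deltas=[0,0,0.6,0,0,0,0.7,0,0,0,0.4,0,0,0,0.25,0,0,0,0,0,0,0,0,0])

```text
t: 26.35
tool_pos: [0.5694, 0.1635, 0.0449]
tcp_rot: [0.734, 0.68, -0.001, -0.0]
ft_force: [-8.0, -1.9, 10.0]
finger_gap: 0.0641
grasp_force: 56.5
```

Call:
step_arm(deltas=[0,0,0,0,0,0,0,0,0,0,0,0,0,0,0,0,0,0,0,0], grip=0)

```text
t: 26.85
tool_pos: [0.57, 0.1639, 0.0444]
tcp_rot: [0.733, 0.68, -0.0, 0.0]
ft_force: [-0.0, -0.0, 0.4]
finger_gap: 0.085
grasp_force: 0.0
```

Call:
step_arm(deltas=[0,0,-1,0,0,0,-1,0,0,0,-1,0,0,0,-1,0,0,0,0,0])

```text
t: 27.35
tool_pos: [0.5718, 0.1641, 0.1276]
tcp_rot: [0.733, 0.68, 0.002, 0.002]
ft_force: [0.5, 0.3, 0.1]
finger_gap: 0.0851
grasp_force: 0.0
```

Call:
step_arm(deltas=[-1,0,0,0,-1,0,0,0,-1,0,0,0,-1,0,0,0,-1,0,0,0,-1,0,0,0,-1,0,0,0,-1,0,0,0])

```text
t: 28.15
tool_pos: [0.5574, 0.0037, 0.1233]
tcp_rot: [0.733, 0.68, -0.0, -0.0]
ft_force: [0.7, 0.8, 0.4]
finger_gap: 0.0853
grasp_force: 0.0
```

Call:
step_arm(deltas=[-1,0,0,0,-1,0,0,0,-1,0,0,0,-1,0,0,0,-0.9,0.04,0,0,0,0,0,0,0,0,0,0])

```text
t: 28.85
tool_pos: [0.5509, -0.0931, 0.1237]
tcp_rot: [0.734, 0.679, -0.0, -0.001]
ft_force: [0.3, 0.7, -0.2]
finger_gap: 0.0855
grasp_force: 0.0
```

```bash
python3 - <<'E'
from h import *
d=wrist();np.savez("w4.npz",**d);cv2.imwrite("pics/w4.png",d["frame"][:,:,::-1])
E
```

```text
(no output)
```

View pics/w4.png

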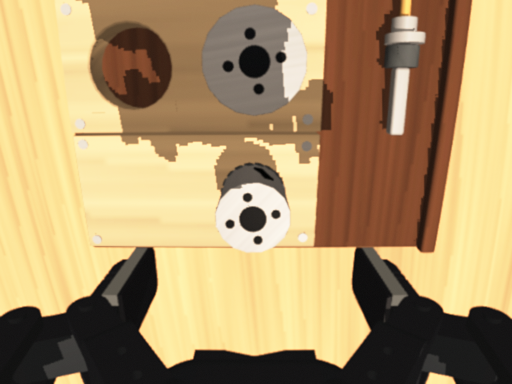

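Saw_44 stands on the spare peg, centred under the gripper at (253,218), and saw_54 sits on B54 at (254,61). I pick up saw_44.

Call:
step_arm(deltas=[0,0,1,0,0,0,1,0,0,0,1,0,0,0,0.6,0,0,0,0.4,0,0,0,0,0,0,0,0,0])

```text
t: 29.6
tool_pos: [0.5516, -0.0933, 0.0452]
tcp_rot: [0.733, 0.68, 0.0, 0.0]
ft_force: [0.2, -0.3, 0.4]
finger_gap: 0.0853
grasp_force: 0.0
```

Call:
step_arm(deltas=[0,0,0,0,0,0,0,0,0,0,0,0,0,0,0,0,0,0,0,0,0,0,0,0,0,0,0,0], grip=1, grip_force=40)

```text
t: 30.3
tool_pos: [0.5515, -0.0935, 0.0453]
tcp_rot: [0.733, 0.68, 0.0, 0.0]
ft_force: [-2.4, 1.4, 6.5]
finger_gap: 0.0432
grasp_force: 40.7
```

Call:
step_arm(deltas=[0,0,-0.5,0,0,0,-0.8,0,0,0,-0.8,0,0,0,-0.8,0,0,0,-0.6,0,0,0,0,0])

```text
t: 30.9
tool_pos: [0.5526, -0.0939, 0.1172]
tcp_rot: [0.733, 0.68, 0.001, 0.002]
ft_force: [0.3, -0.6, -2.0]
finger_gap: 0.0436
grasp_force: 41.1
```

Call:
step_arm(deltas=[0.7,0,0,0,1,0,0,0,1,0,0,0,1,0,0,0,1,0,0,0,1,0,0,0,1,0,0,0,1,0,0,0])

```text
t: 31.7
tool_pos: [0.5621, 0.0619, 0.1134]
tcp_rot: [0.733, 0.68, -0.001, -0.001]
ft_force: [0.3, 0.3, -1.2]
finger_gap: 0.044
grasp_force: 41.0
```

Call:
step_arm(deltas=[0.6,-0.03,0,0,0.29,0,0,0,0,0,0,0,0,0,0,0])

```text
t: 32.1
tool_pos: [0.5636, 0.0776, 0.1143]
tcp_rot: [0.734, 0.68, -0.0, 0.0]
ft_force: [0.3, 0.3, -1.4]
finger_gap: 0.0437
grasp_force: 41.0
```

Call:
step_arm(deltas=[0,0,0.8,0,0,0,1,0,0,0,0.8,0,0,0,0.5,0,0,0,0.35,0,0,0,0,0,0,0,0,0])

```text
t: 32.8
tool_pos: [0.5641, 0.0779, 0.0457]
tcp_rot: [0.733, 0.68, 0.0, 0.0]
ft_force: [0.2, 0.0, -2.3]
finger_gap: 0.0433
grasp_force: 41.1
```

Now I touch down, release, lift well clear and back off for a final look.

Call:
step_arm(deltas=[0,0,0.04,0,0,0,0,0])

```text
t: 33.0
tool_pos: [0.5641, 0.0779, 0.0453]
tcp_rot: [0.733, 0.68, 0.0, 0.0]
ft_force: [-1.6, -0.3, 4.1]
finger_gap: 0.0435
grasp_force: 41.5
```

Call:
step_arm(deltas=[0,0,0,0,0,0,0,0,0,0,0,0,0,0,0,0,0,0,0,0,0,0,0,0], grip=0)

```text
t: 33.6
tool_pos: [0.5637, 0.078, 0.0446]
tcp_rot: [0.733, 0.68, -0.0, 0.0]
ft_force: [0.1, -0.5, 0.3]
finger_gap: 0.0854
grasp_force: 0.0
```

Call:
step_arm(deltas=[0,0,-1,0,0,0,-1,0,0,0,-1,0,0,0,-1,0,0,0,-1,0,0,0,-1,0,0,0,-1,0,0,0,-1,0])

```text
t: 34.4
tool_pos: [0.5636, 0.078, 0.2055]
tcp_rot: [0.733, 0.68, -0.0, 0.0]
ft_force: [0.2, 0.1, 0.4]
finger_gap: 0.0855
grasp_force: 0.0
```

Call:
step_arm(deltas=[-1,0,0,0,-1,0,0,0,-1,0,0,0,-1,0,0,0,-1,0,0,0,-1,0,0,0,-1,0,0,0,-1,0,0,0])

```text
t: 35.2
tool_pos: [0.5514, -0.0823, 0.2047]
tcp_rot: [0.733, 0.68, 0.0, 0.0]
ft_force: [-0.5, 0.6, -1.2]
finger_gap: 0.0853
grasp_force: 0.0
```

Call:
step_arm(deltas=[-1,0,0,0,-1,0,0,0,-1,0,0,0,-1,0,0,0,-1,0,0,0,-1,0,0,0,-1,0,0,0,-1,0,0,0])

```text
t: 36.0
tool_pos: [0.5393, -0.242, 0.2047]
tcp_rot: [0.733, 0.68, -0.0, 0.0]
ft_force: [0.1, -0.2, 0.3]
finger_gap: 0.0851
grasp_force: 0.0
```

```bash
python3 - <<'E'
from h import *
from cell import eyes
d=eyes.snapshot("top");np.savez("top1.npz",**d)
b=plan(d,.086,.40,.68,-.19,.31,1600);c=eyes.snapshot("scene")["frame"][80:250,120:350,::-1]
cv2.imwrite("pics/f.png",b[:,:800]);cv2.imwrite("pics/g.png",cv2.resize(c,None,fx=3,fy=3,interpolation=2))
E
```

```text
(no output)
```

View pics/f.png

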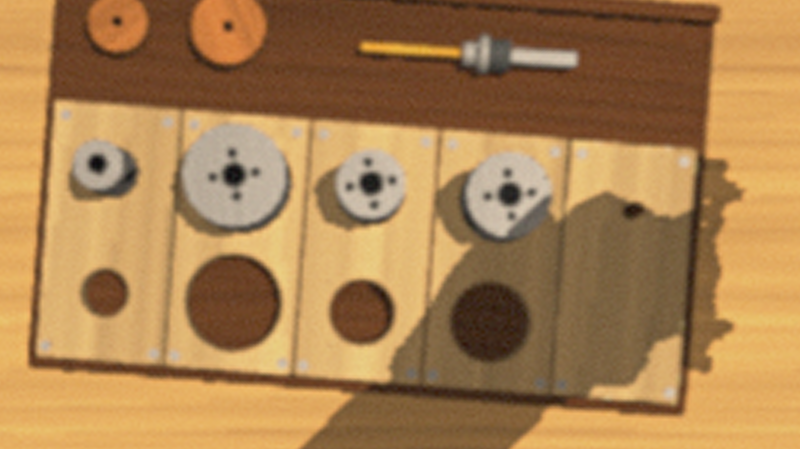

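View pics/g.png

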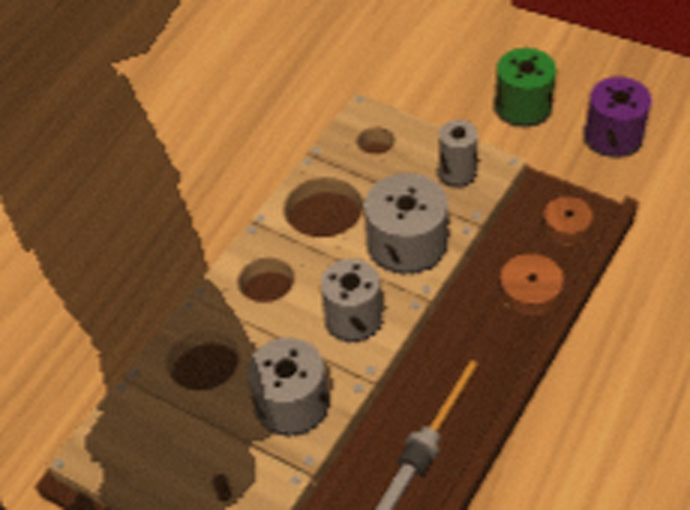

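All four saws stand upright on their own blocks. Their arbor holes at (97,163), (234,175), (371,183) and (509,194) put them within about 2 mm of the estimated pegs. The spare peg at (633,210) is empty and the arbor has not moved.

```bash
python3 -c "
from cell import job
print(job.finish_job())"
```

```text
the job is handed in; nothing more can be done
None
```

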